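Stack the keyed lunch box

TASK

Put the slim steel lunch box together: draw its upper tier right out from under the counter shelf, let it stand free on the counter, then take it up again and stack it on the bottom tier, and put the lid on top. Each piece must sit fully home, with the notch in its end over the key of the piece below; keep the bottom tier upright and leave all the other things where they stand.

Things in the scene. Friction and masses are not known exactly. Their poses are not given: they have to be found in the camera images.
- riser: Fixed counter shelf: wood board 150 (x) x 300 (y) x 10 mm, top at 80 mm, on steel legs at y +-142 mm. Origin on the counter under its centre; -x points out of the open front (edge at x -75). The upper tier lies lengthways under one half (y about +-65), a round tin under the other. Three jars stand on the board, at least 35 mm behind its front edge.
- bottom_mid (a point): Centre of the loose bottom tier (30 mm above its underside): open steel tub 160 (x) x 64 (y) x 60 mm high, 0.75 kg, z up, walls 3.5 mm. A key stands on the rim at its +x end: x = 64 to 80 mm (the outer end), 24 wide (y), 10 mm high, its top edges rounded (4 mm).
- bottom_key (a point): Middle of the foot of the bottom tier's key, at rim height (60 mm above the underside), 72 mm from the tier's middle along its +x.
- tier_mid (a point): Centre of the upper tier (25.5 mm above its underside): open steel tub 160 (x) x 64 (y) x 51 mm, 0.38 kg, balanced near its middle, z up. At its +x end a key like the bottom tier's stands 10 mm above the rim, with a notch beneath it in the underside. At first that end sticks 40 to 60 mm out of the shelf's front, the other end is under the board.
- tier_notch (a point): Mouth of the upper tier's notch, 72 mm from its middle along +x, 6 mm above its underside. The notch is 28 wide, 18 along x, 12 high, open at the end. Below it the lowest 6 mm of the tier is a foot with round edges that nests inside the rim below, 2 mm play all round. Seated, this point meets bottom_key and the tier's underside is 54 mm above the bottom tier's. It fits one way round only.
- tier_key (a point): Middle of the foot of the upper tier's key, at its rim (51 mm above its underside), 72 mm from its middle along +x.
- lid_grip (a point): Centre of the lid's black grip bar: 90 (x) x 12 (y) x 16 mm high, over the lid's middle, 56 mm above the lid's underside; 26 mm free under the bar between its two legs. The steel lid is 160 (x) x 64 (y) x 22 mm without the bar, 0.26 kg, z up, with the same foot and the same notch at its +x end as the upper tier.
- lid_notch (a point): Mouth of the lid's notch, 6 mm above its underside, 72 mm from its middle along +x. Seated, it meets tier_key and the lid's underside is 45 mm above the upper tier's.
- tuna: Bystander: round tin, 86 mm across, 40 mm high, under the counter shelf beside the upper tier. Origin at the centre of its underside.
- spice_a: Bystander: green-capped spice jar, 46 mm across, 106 mm high, on the counter shelf. Origin at its underside.
- spice_d: Bystander: dark-capped spice jar, 41 mm across, 105 mm high, on the counter shelf. Origin at its underside.
- honey_jar: Bystander: jar with a grey lid, 71 mm across, 110 mm high, on the counter shelf. Origin at its underside.
- apple: Bystander: red apple, 72 mm, on the counter behind the gap between bottom tier and lid. Origin at its underside.
- timer: Bystander: tomato-shaped timer, 70 mm across, 65 mm high, on the counter in front of the gap between bottom tier and lid. Origin at its underside.
- mug: Bystander: green mug, 92 mm across, 100 mm high, with a handle, at the left of the counter. Origin at its underside.

How it is judged:
By the outcome, as a careful person would: the job done as asked, in the order asked, and still so for the second after the job is handed in, with the robot touching nothing.
It also fails if it takes over 64 s, if anything falls off the work surface, if the arm or the gripper's body presses on something with over 40 N, if the wrist force passes 120 N, or if a joint passes its speed limit or range.

ROBOT

A 7-joint arm with a two-finger parallel gripper is mounted at the origin on a cart in front of the work surface, level with it; the furniture and walls round the work are solid. World frame = base frame: x ahead of the robot, y to its left, z up, the work surface at z = 0. Lengths are in m, angles in rad, forces in N, time in s.
With the tool pointing down it reaches from about 0.4 to 0.875 m from the base axis. Payload 19.3 kg.
Tool frame: the origin (TCP) lies midway between the tips of the shut fingers; the grasp point (between the pads) lies 19 mm behind it; z points along the fingers, y is the line along which they close (so a half turn about z gives the same grasp; the last joint's range is limited). The gripper opens to 85 mm and grips with 20 to 120 N. Pads are 22 mm wide; open, the fingers measure 114 mm over their backs; the gripper's body (76 mm by 85 mm) begins 54 mm behind the grasp point. The pads swing forward as they close: fully open they stand 13 mm farther back than shut.
Start: joints at [1.184, 0.521, -0.036, 1.599, 0.021, 1.021, -0.113], TCP at [0.195, -0.594, 0.231] pointing down, gripper open.
Joint ranges: [-2.91, 2.91], [-0.3, 2.13], [-1.5, 1.42], [0.17, 2.43], [-1.26, 4.41], [0.16, 1.93], [-2.52, 2.52]. Speed limits (rad/s): [1.89, 1.89, 2.39, 2.39, 3.01, 3.01, 3.01].

INTERFACE

Orientations are given as [roll, pitch, yaw] about the fixed x, y, z axes, in that order (R = Rz(yaw) Ry(pitch) Rx(roll)).
In Python, from workcell import telemetry, grab_frame, calibration, bot, outline_of, landmark_of gives the robot as it stands. The module is installed in compiled form; this text tells all that it offers.
- The arm moves only by the shell command python3 -m inch 'ROWS' [FORCE]. ROWS is JSON, a list of rows, each a list of 7 numbers: the shift along the tool's x, y, z in m, then the turn, a rotation vector about the tool's x, y, z in rad, then the closure, from 0 (fully open) to 1 (shut). A call has 1 to 5 rows; each row shifts and turns the commanded pose from where the row before left it, along the tool's axes as they then stand; what a row does not reach is not made up. A row lasts 1/10 s, in which the tool goes at most 50 mm and 8.59 degrees, less where a joint would pass 70% of its speed; a pose out of reach is approached as far as the arm can. A call is refused whole if a number of a shift passes 0.05 or a number of a turn 0.15, either way. A call with a gripper value outside its range is refused whole. The fingers move at their own pace and stop on an object; FORCE is the grip in N (left out, the last holds). Time passes only in rows, so rows that do not move let the fingers close. It gives the time, the measured TCP pose, the force, the opening and the grip force at its end, in the units of the state.
- telemetry.observe(): the state, without advancing time (a new reading comes with each control period).
- grab_frame(name): name is "side" or "top" or "wrist"; returns the picture (480x640x3 uint8, red, green, blue); there is no depth.
- calibration(name): a dict with "fovy" (degrees; the focal length in pixels is half the picture's height over the tangent of half this angle, whatever the lens; pixels are square), "cx", "cy" (the principal point, pixels), "dist" ([k1, k2, p1, p2, k3] as OpenCV has them; the pictures are not rectified), "pose" (4x4, takes a point from camera to world coordinates). Camera axes: x right, y down, z forward; pixel columns grow to the right and rows downward; lengths in m; the calibration is good to about 2 mm. A picture is of the moment at which its call begins: read the wrist's pose just before it. calibration takes no time and is no camera call; for the wrist camera it gives the pose at the moment of the call.
- bot.job_done(): hands the job in; it is judged then, once.
Trained networks look in the newest picture that a camera, given by its name, has taken for a name from the list of things; names that differ only in an ending like _2 or _b are one class to them, and where a whole thing is asked for, a point or a joint stands for the part that bears it (a point fixed in the world has none). Each returns a list of dicts, best first, with "score" (0 to 1); they miss things now and then, are a little off and sometimes report something else, mostly with a low value. They report only what shows in the picture. A call takes as long as a camera call.
- outline_of(label, camera): "region" (480x640 bool, what is visible of it) and "rect" ([left, top, right, bottom] in pixels, round what is visible of it).
- landmark_of(label, camera): "xy" ([column, row] in pixels: a listed point, or the origin of a listed thing).
The state is a dict: "clock": time; "qpos": joint angles; "qd": joint speeds; "joint_efforts": joint torques, N m; "position": TCP position; "tool_rot": TCP orientation; "force": force on the tool from outside, world axes, zero at the start; "moment": the same for the moment, N m; "grip_width": finger opening in m; "finger_force": force on a finger pad.
Only numpy, scipy, OpenCV 4.12 (cv2) and the standard library are available. Lean on these libraries where they do the work, as an engineer would, in place of code of your own. Each camera call takes 0.05 s, during which the arm holds its last target. There are 200 camera calls.

## Working session

There is one attempt and no reset: what is moved stays moved. The work goes in short steps, Python scripts to look and compute and a shell command to move; the robot and the scene stay as the last step left them, time stands still between calls to the robot, and variables do not carry over. Pictures are saved under pics/ and viewed, at most 10 in all, crops included, and the job is handed in when it is done.

```bash
mkdir -p pics; cat > h.py <<'E'
import numpy as np, cv2
from workcell import telemetry, grab_frame, calibration, bot, outline_of, landmark_of
from scipy.spatial.transform import Rotation as R
def K(c):
    f=240/np.tan(np.radians(c['fovy'])/2)
    return np.array([[f,0,c['cx']],[0,f,c['cy']],[0,0,1]])
def ray(c,xy):
    u=cv2.undistortPoints(np.array([[xy]],float),K(c),np.array(c['dist'],float))[0,0]
    P=np.array(c['pose']); d=P[:3,:3]@np.array([u[0],u[1],1]); return P[:3,3],d/np.linalg.norm(d)
def onz(c,xy,z):
    o,d=ray(c,xy); return o+d*(z-o[2])/d[2]
def tri(rs):
    A=sum(np.eye(3)-np.outer(d,d) for o,d in rs); b=sum((np.eye(3)-np.outer(d,d))@o for o,d in rs)
    return np.linalg.solve(A,b)
def proj(c,p):
    P=np.linalg.inv(np.array(c['pose'])); 
    return cv2.projectPoints(np.array(p,float).reshape(-1,1,3),cv2.Rodrigues(P[:3,:3])[0],P[:3,3],K(c),np.array(c['dist'],float))[0][:,0]
E
python3 - <<'E'
from h import *
s=telemetry.observe();print(s)
ims={}
for n in ['side','top']:
    im=grab_frame(n);c=calibration(n);cv2.imwrite(f'pics/{n}0.png',im[:,:,::-1])
    print(n,np.round(np.array(c['pose']),3).tolist(),c['fovy'],c['dist'])
    for l,z in dict(riser=0,bottom_mid=.03,bottom_key=.06,tier_mid=.0255,tier_notch=.006,tier_key=.051,lid_grip=.056,lid_notch=.006,tuna=0,spice_a=.08,spice_d=.08,honey_jar=.08,apple=0,timer=0,mug=0).items():
        for r in landmark_of(l,n)[:1]:
            print(n,l,round(r['score'],2),np.round(r['xy'],1),np.round(onz(c,r['xy'],z),4))
E
```

```text
{'clock': 0.0, 'qpos': array([ 1.1837628 ,  0.52203428, -0.03632501,  1.59998214,  0.02117482,
        1.02109769, -0.11280736]), 'qd': array([ 0.00045151, -0.00124728,  0.00139865,  0.00087234, -0.00085736,
       -0.00018693, -0.00076035]), 'joint_efforts': array([ 3.82660401e-04, -9.27098179e+01,  1.98056102e+00, -3.69927871e+01,
        1.80285482e-02,  8.23710579e-03,  8.44988881e-05]), 'position': array([ 0.19459318, -0.5935891 ,  0.23072238]), 'tool_rot': array([-3.14045671e+00,  6.04176350e-05,  3.16800520e-01]), 'force': array([-0.57015437,  0.49751765, -0.15057776]), 'moment': array([ 0.0314495 , -0.00736246, -0.03280683]), 'finger_force': 0.0, 'grip_width': 0.08550913450541021}
side [[-0.921, -0.228, 0.318, 0.193], [-0.39, 0.571, -0.723, 0.906], [-0.017, -0.789, -0.614, 0.745], [0.0, 0.0, 0.0, 1.0]] 54.82258489751396 [-0.11480682  0.          0.          0.          0.        ]
side riser 0.65 [260.9 282.8] [0.6393 0.2112 0.    ]
side bottom_mid 0.94 [353.9 222.5] [ 0.5024 -0.0658  0.03  ]
side bottom_key 0.84 [331.4 222. ] [ 0.5439 -0.0057  0.06  ]
side tier_mid 0.59 [260
[... 918 characters left out ...]
9 [370.9 243.3] [ 0.5015 -0.055   0.03  ]
top bottom_key 0.82 [359.2 222.3] [ 0.556  -0.0197  0.06  ]
top tier_mid 0.77 [246.3 208.4] [0.5941 0.2892 0.0255]
top tier_notch 0.8 [243.8 234.1] [0.5243 0.2976 0.006 ]
top tier_key 0.66 [246.3 231.1] [0.5294 0.2836 0.051 ]
top lid_grip 0.71 [469.9 261.1] [ 0.4549 -0.3221  0.056 ]
top tuna 0.39 [298.4 212.1] [0.5886 0.1462 0.    ]
top spice_a 0.96 [232.4 183.8] [0.6526 0.3191 0.08  ]
top spice_d 0.96 [232.4 183.8] [0.6526 0.3191 0.08  ]
top honey_jar 0.82 [293.2 180.6] [0.6629 0.1579 0.08  ]
top apple 0.83 [417.9 189.6] [ 0.6577 -0.1928  0.    ]
top timer 0.98 [413.4 292.7] [ 0.3656 -0.1792  0.    ]
top mug 0.97 [170.1 254.9] [0.4635 0.506  0.    ]
```

View pics/side0.png

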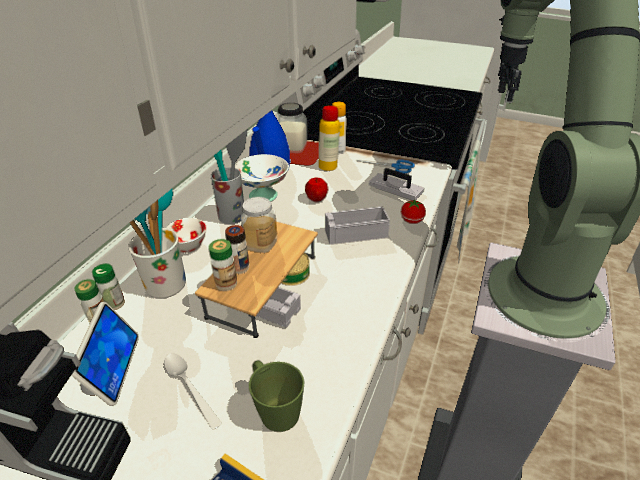

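View pics/top0.png

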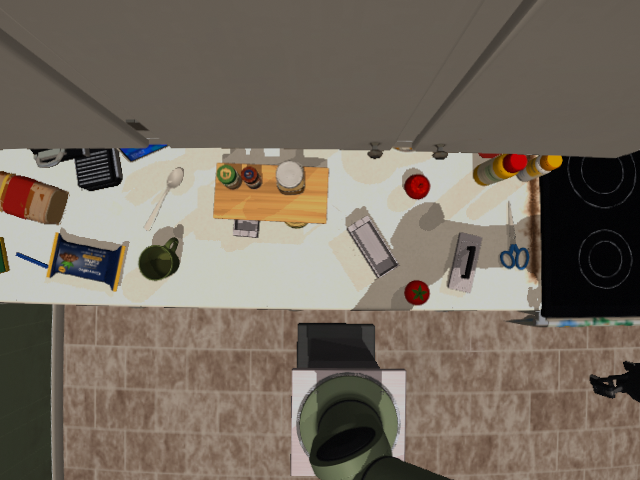

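The side view shows the lid at about (395,180), the bottom tier at (355,222) and the upper tier sticking out at (280,305). In the top view the bottom tier's key end is at about (358,220), and the upper tier lies under the left half of the shelf at (246,228). Next I move over the lid and look with the wrist camera.

```bash
python3 -m inch '[[0.035,-0.0245,-0.0125,0,0,0,0],[0.035,-0.0245,-0.0125,0,0,0,0],[0.035,-0.0245,-0.0125,0,0,0,0],[0.035,-0.0245,-0.0125,0,0,0,0],[0.035,-0.0245,-0.0125,0,0,0,0]]'; python3 -m inch '[[0.035,-0.0245,-0.0125,0,0,0,0],[0.035,-0.0245,-0.0125,0,0,0,0],[0.035,-0.0245,-0.0125,0,0,0,0],[0,0,0,0,0,0,0]]'
cat >> h.py <<'E'
def look(name,labels,save=None):
    s=telemetry.observe(); c=calibration(name); im=grab_frame(name)
    if save: cv2.imwrite(f'pics/{save}.png',im[:,:,::-1])
    out={}
    for l,z in labels.items():
        r=landmark_of(l,name)
        if r: out[l]=(r[0]['xy'],onz(c,r[0]['xy'],z)); print(name,l,round(r[0]['score'],2),np.round(r[0]['xy'],1),np.round(out[l][1],4))
    return c,im,out
E
python3 - <<'E'
from h import *
s=telemetry.observe();print(s['position'],s['tool_rot'],s['clock'])
c,im,o=look('wrist',dict(lid_grip=.056,lid_notch=.006,bottom_mid=.03,bottom_key=.06,timer=0),'w1')
print(np.round(np.array(c['pose']),3).tolist(),c['fovy'])
E
```

```text
clock: 2.1
position: [0.3236, -0.4215, 0.2945]
tool_rot: [3.141, -0.0, 0.317]
force: [1.3, -0.6, 0.4]
grip_width: 0.0852
finger_force: 0.0
clock: 2.5
position: [0.4035, -0.3161, 0.333]
tool_rot: [3.14, -0.003, 0.324]
force: [-0.3, -0.9, 0.3]
grip_width: 0.0854
finger_force: 0.0
[ 0.40354878 -0.31610128  0.3330441 ] [ 3.14044713 -0.00317326  0.32372333] 2.5
wrist lid_grip 0.71 [333.8 154.8] [ 0.453  -0.3178  0.056 ]
wrist lid_notch 0.76 [367.6 106.6] [ 0.5206 -0.3417  0.006 ]
wrist bottom_mid 0.84 [129.4  51.4] [ 0.4882 -0.0557  0.03  ]
wrist timer 0.76 [213.3 183.6] [ 0.3626 -0.1788  0.    ]
[[0.318, -0.908, -0.272, 0.472], [-0.948, -0.304, -0.092, -0.292], [0.001, 0.287, -0.958, 0.477], [0.0, 0.0, 0.0, 1.0]] 68.62139163348104
```

```bash
python3 -m inch '[[0.0163,-0.0395,0,0,0,0,0],[0.0163,-0.0395,0,0,0,0,0],[0.0163,-0.0395,0,0,0,0,0],[0.0163,-0.0395,0,0,0,0,0],[0.0163,-0.0395,0,0,0,0,0]]' >/dev/null; python3 -m inch '[[0.0163,-0.0395,0,0,0,0,0],[0,0,0,0,0,0.108,0],[0,0,0,0,0,0.108,0],[0,0,0,0,0,0.108,0],[0,0,0,0,0,0,0]]'
python3 - <<'E'
from h import *
c,im,o=look('wrist',dict(lid_grip=.056,lid_notch=.006,bottom_mid=.03,bottom_key=.06,timer=0,tier_key=.051,tier_mid=.0255,tier_notch=.006),'w2')
E
```

```text
clock: 3.8
position: [0.4187, -0.0653, 0.3311]
tool_rot: [-3.142, 0.0, -0.01]
force: [-0.2, 0.1, 0.8]
grip_width: 0.0852
finger_force: 0.0
wrist lid_grip 0.95 [532.4 163.2] [ 0.4525 -0.3181  0.056 ]
wrist lid_notch 0.95 [531.1 105.6] [ 0.5199 -0.3353  0.006 ]
wrist bottom_mid 0.87 [307.4 131.6] [ 0.4899 -0.0522  0.03  ]
wrist bottom_key 0.81 [274.3  71.8] [ 0.553  -0.0184  0.06  ]
wrist tier_key 0.77 [ 11.3 108. ] [0.5226 0.2902 0.051 ]
wrist tier_notch 0.89 [ 44.  111.1] [0.5209 0.2854 0.006 ]
```

View pics/w2.png

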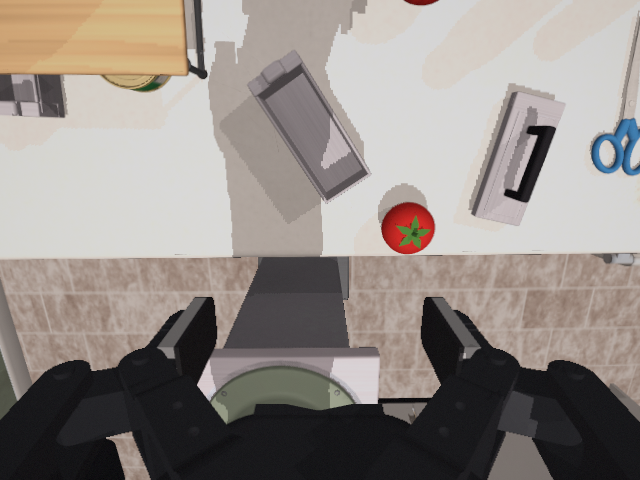

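The wrist view shows the bottom tier's rim corners at about (249,88), (297,52), (369,173) and (328,202), with the key at the upper left. The lid is at about (520,160) and the upper tier at the left edge. I'll fit silhouettes for precise poses.

```bash
cat >> h.py <<'E'
from scipy.optimize import minimize
def box(x0,x1,y0,y1,z0,z1): return np.array([[x,y,z] for x in(x0,x1) for y in(y0,y1) for z in(z0,z1)])
BOT=[box(-.08,.08,-.032,.032,0,.06),box(.064,.08,-.012,.012,.06,.069)]
TIER=[box(-.08,.08,-.032,.032,.006,.051),box(.064,.08,-.012,.012,.051,.060)]
LID=[box(-.08,.08,-.032,.032,.006,.022),box(-.045,.045,-.006,.006,.048,.064),box(-.045,-.033,-.006,.006,.022,.05),box(.033,.045,-.006,.006,.022,.05)]
def render(c,parts,p,z0,S=4):
    m=np.zeros((480*S,640*S),np.uint8); Rz=R.from_euler('z',p[2]).as_matrix()
    for b in parts:
        q=proj(c,b@Rz.T+[p[0],p[1],z0]); cv2.fillConvexPoly(m,cv2.convexHull(np.int32(np.round((q+.5)*S))),1)
    return cv2.resize(m.astype(np.float32),(640,480),interpolation=cv2.INTER_AREA)
def fit(cm,parts,p0,z0=0):
    f=lambda p:sum(np.abs(render(c,parts,p,z0)-m).sum()/m.sum() for c,m in cm)
    r=minimize(f,p0,method='Nelder-Mead',options=dict(initial_simplex=np.array(p0)+np.array([[0,0,0],[.006,0,0],[0,.006,0],[0,0,.06]]),maxiter=150,xatol=1e-4,fatol=1e-4))
    return r.x,r.fun
E
python3 - <<'E'
from h import *
grab_frame('wrist');c=calibration('wrist')
for l,P,p0 in [('bottom_mid',BOT,[.49,-.055,.5]),('lid_grip',LID,[.453,-.318,-.27])]:
    o=outline_of(l,'wrist')[0]; m=o['region'].astype(np.float32)
    p,e=fit([(c,m)],P,p0); print(l,o['score'],o['rect'],np.round(p,4),round(e,3), (p[0]+.072*np.cos(p[2]),p[1]+.072*np.sin(p[2])))
print(telemetry.observe()['clock'])
E
```

```text
bottom_mid 0.63 [251.7, 50.1, 372.4, 205.1] [ 0.4916 -0.0568  0.5768] 0.018 (np.float64(0.551903077695411), np.float64(-0.017552061397662168))
lid_grip 0.75 [468.6, 92.9, 568.4, 225.3] [ 0.4513 -0.3201 -0.222 ] 0.046 (np.float64(0.5215214982808292), np.float64(-0.33598254240672787))
4.4
```

```bash
python3 -m inch '[[0,-0.044,0.004,0,0,0,0],[0,-0.044,0.004,0,0,0,0],[0,-0.044,0.004,0,0,0,0],[0,-0.044,0.004,0,0,0,0],[0,-0.044,0.004,0,0,0,0]]' >/dev/null; python3 -m inch '[[0,-0.044,0.004,0,0,0,0],[0,-0.044,0.004,0,0,0,0],[0,-0.04,0.004,0,0,0,0],[0,0,0,0,0,0,0]]'
python3 - <<'E'
from h import *
c,im,o=look('wrist',dict(tier_key=.051,tier_notch=.006,riser=0,tuna=0),'w3')
m=outline_of('tier_mid','wrist')[0]['region']; 
ys,xs=np.where(m); print(xs.min(),xs.max(),ys.min(),ys.max())
print(np.round(cv2.boxPoints(cv2.minAreaRect(np.c_[xs,ys].astype(np.int32))),1))
# side visible region fit: visible part only, clip by shelf front edge is unknown -> use rows below the board
b=outline_of('riser','wrist')[0]; print(b['rect'])
E
```

```text
clock: 5.3
position: [0.4199, 0.2881, 0.2986]
tool_rot: [-3.14, 0.002, -0.001]
force: [-0.3, -0.1, 0.5]
grip_width: 0.0855
finger_force: 0.0
wrist tier_key 0.65 [317.  99.] [0.5237 0.2905 0.051 ]
wrist tier_notch 0.88 [319.7 107. ] [0.5184 0.2877 0.006 ]
wrist riser 0.58 [3.84e+02 3.00e-01] [0.6304 0.2167 0.    ]
288 351 60 112
[[286.  108.5]
 [289.9  57. ]
 [352.2  61.8]
 [348.3 113.3]]
[231.3, 0.0, 560.8, 74.2]
```

View pics/w3.png

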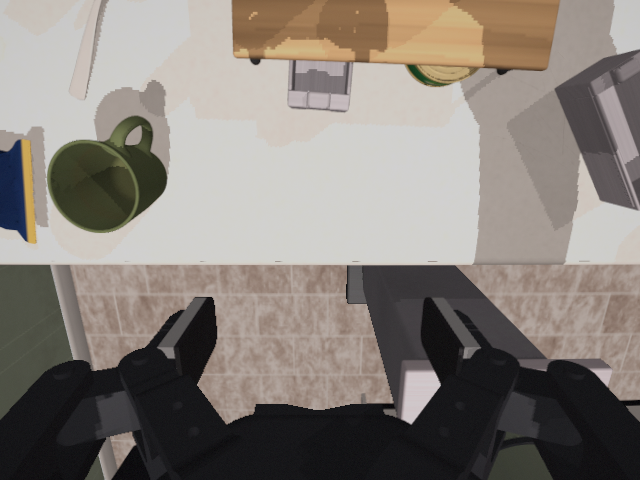

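The wrist view shows the tier's end face between about (289,107) and (350,110). The shelf's front edge runs from (235,55) to (548,70), and the mug is at (105,185), clear of the path.

```bash
python3 - <<'E'
from h import *
c=calibration('wrist')
for n,p,z in [('L',(289,95),.051),('R',(350,98),.051),('LB',(289,62),.051),('RB',(352.5,66),.051),('edgeL',(235,54),.08),('edgeR',(548,70),.07),('legL',(255,60),.07),('edgemid',(320,60),.075)]:
    print(n,np.round(onz(c,p,z),4))
m=outline_of('tier_mid','wrist')[0]['region'].astype(np.float32)
best=[]
# fit with mask limited to rows under the board edge line
yy,xx=np.mgrid[:480,:640]; w=(yy>57+(xx-235)*16/313+5)
def f(p):
    r=render(c,TIER,p,0); return (np.abs(r-m)*w).sum()/m.sum()
for y0 in (3.04,3.14,3.24):
    r=minimize(f,[.595,.288,y0],method='Nelder-Mead',options=dict(initial_simplex=np.array([.595,.288,y0])+np.array([[0,0,0],[.006,0,0],[0,.006,0],[0,0,.05]]))); print(np.round(r.x,4),r.fun)
E
```

```text
L [0.5303 0.3125 0.051 ]
R [0.5268 0.2489 0.051 ]
LB [0.5619 0.3115 0.051 ]
RB [0.5576 0.2468 0.051 ]
edgeL [0.5645 0.3599 0.08  ]
edgeR [0.551  0.0555 0.07  ]
legL [0.5608 0.343  0.07  ]
edgemid [0.5592 0.2801 0.075 ]
[0.5973 0.2782 3.0885] 0.027645805850625038
[0.5968 0.2761 3.0543] 0.017058486118912697
[0.5969 0.276  3.0494] 0.016915136948227882
```

```bash
python3 -m inch '[[0,0,0.045,0,0,0.06,0],[0.037,0,0.045,0,0,0,0],[0.037,0,0.045,0,0,0,0],[0.037,0,0.045,0,0,0,0],[0,0,0.02,0,0,0,0]]'
python3 - <<'E'
from h import *
c,im,o=look('wrist',dict(tier_key=.051,tier_notch=.006),'w4')
s=telemetry.observe();print(s['position'],s['tool_rot'])
m=outline_of('tier_mid','wrist')[0]['region'].astype(np.float32)
yy,xx=np.mgrid[:480,:640]; 
ys,xs=np.where(m);print(xs.min(),xs.max(),ys.min(),ys.max())
print(outline_of('riser','wrist')[0]['rect'])
E
```

```text
clock: 6.2
position: [0.5189, 0.2744, 0.115]
tool_rot: [3.14, 0.001, -0.071]
force: [-1.4, 0.1, -0.3]
grip_width: 0.0854
finger_force: 0.0
wrist tier_key 0.56 [293.3 250.8] [0.5206 0.2904 0.051 ]
wrist tier_notch 0.63 [298.9 229.7] [0.5215 0.2891 0.006 ]
[0.5158117  0.27627283 0.11784006] [ 3.14050803e+00  1.88841018e-03 -6.76544593e-02]
241 347 201 266
[97.7, 0.0, 640.0, 210.7]
```

View pics/w4.png

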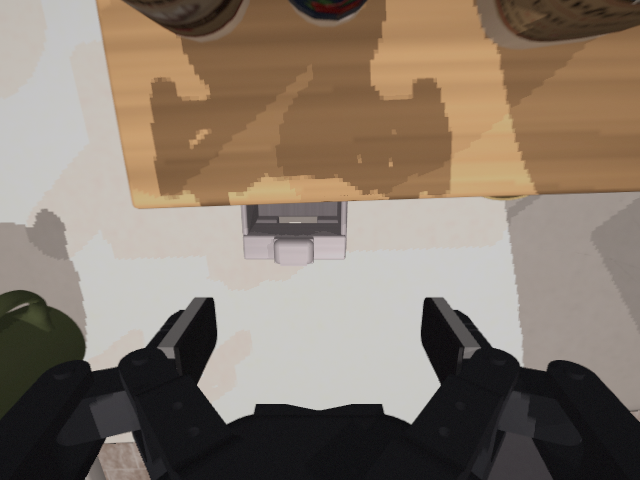

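The close view shows the tier's end between columns 244 and 347 (rows 236–260), with its key at (294,250). That is left of the gripper's centre, and the shelf's edge is at about row 204.

```bash
python3 - <<'E'
from h import *
grab_frame('wrist');c=calibration('wrist')
s=telemetry.observe();print(s['position'],s['tool_rot'])
for n,p,z in [('L',(244,237),.051),('R',(347.5,236),.051),('Lf',(244,259),.051),('Rf',(347.5,259),.051),('Lb',(245,210),.051),('Rb',(347.5,205),.051),('e1',(135,208),.075),('e2',(640,190),.075),('e3',(295,203),.075)]:
    print(n,np.round(onz(c,p,z),4))
E
```

```text
[0.51671063 0.27729785 0.12024015] [-3.14030014e+00 -1.86948346e-03 -6.69880022e-02]
L [0.5281 0.3243 0.051 ]
R [0.5244 0.259  0.051 ]
Lf [0.5134 0.3262 0.051 ]
Rf [0.5089 0.2596 0.051 ]
Lb [0.5454 0.3215 0.051 ]
Rb [0.5443 0.2581 0.051 ]
e1 [0.5556 0.3766 0.075 ]
e2 [0.5474 0.0981 0.075 ]
e3 [0.5524 0.2883 0.075 ]
```

```bash
python3 - <<'E'
from h import *
c,im,o=look('wrist',dict(tier_key=.051,tier_notch=.006))
s=telemetry.observe();print(s['position'],s['tool_rot'])
m=outline_of('tier_mid','wrist')[0]['region']
for r in (215,225,235,245):
    x=np.where(m[r])[0]; 
    if len(x): print(r,x.min(),x.max(),onz(c,(x.min()-.5,r),.051).round(4),onz(c,(x.max()+.5,r),.051).round(4))
ys=np.where(m[:,270])[0];print(ys.min(),ys.max(), onz(c,(270,ys.max()),.051))
for q in [(135,208),(295,203),(640,190)]: print(onz(c,q,.075).round(4))
E
```

```text
wrist tier_key 0.57 [300.2 242.8] [0.5219 0.2891 0.051 ]
wrist tier_notch 0.91 [305.5 223.5] [0.5227 0.2874 0.006 ]
[0.51671204 0.27710445 0.11985054] [-3.14056567e+00 -1.71158203e-03 -6.71752978e-02]
215 248 351 [0.5421 0.3203 0.051 ] [0.5378 0.2559 0.051 ]
225 249 350 [0.5357 0.3205 0.051 ] [0.5314 0.2568 0.051 ]
235 249 350 [0.5292 0.3213 0.051 ] [0.5249 0.2571 0.051 ]
245 250 349 [0.5226 0.3215 0.051 ] [0.5183 0.258  0.051 ]
199 252 [0.5170011  0.30896811 0.051     ]
[0.5556 0.3766 0.075 ]
[0.5524 0.2883 0.075 ]
[0.5474 0.0981 0.075 ]
```

```bash
python3 -m inch '[[0.0135,-0.0129,0.02,0,0,0,0],[0,0,0.03,0,0,0,0],[0,0,0.03,0,0,0,0],[0,0,0.025,0,0,0,0],[0,0,0,0,0,0,0]]'; python3 -m inch '[[0,0,0,0,0,0,0]]'
```

```text
clock: 7.2
position: [0.5292, 0.2882, 0.0112]
tool_rot: [3.139, 0.003, -0.067]
force: [-0.3, -0.5, 0.6]
grip_width: 0.0852
finger_force: 0.0
clock: 7.3
position: [0.5308, 0.2891, 0.0143]
tool_rot: [-3.141, -0.0, -0.067]
force: [-0.0, 0.5, 0.0]
grip_width: 0.0856
finger_force: 0.0
```

```bash
python3 -m inch '[[0,0,0,0,0,0,1],[0,0,0,0,0,0,1],[0,0,0,0,0,0,1],[0,0,0,0,0,0,1],[0,0,0,0,0,0,1]]' 40
```

```text
clock: 7.8
position: [0.5316, 0.2892, 0.0153]
tool_rot: [-3.14, -0.002, -0.068]
force: [-2.2, -0.3, 10.6]
grip_width: 0.0632
finger_force: 42.4
```

```bash
python3 -m inch '[[-0.01,0,-0.0008,0,0,0,1],[-0.02,0,0,0,0,0,1],[-0.02,0,0,0,0,0,1],[-0.02,0,0,0,0,0,1],[-0.02,0,0,0,0,0,1]]';python3 -m inch '[[-0.02,0,0,0,0,0,1],[-0.02,0,0,0,0,0,1],[-0.015,0,0,0,0,0,1],[0,0,0,0,0,0,1],[0,0,0,0,0,0,1]]'; python3 - <<'E'
from h import *
c,im,o=look('top',dict(tier_key=.051,riser=0),'t2')
c,im,o=look('side',dict(tier_key=.051,tier_mid=.0255,riser=0),'s2')
E
```

```text
clock: 8.3
position: [0.4406, 0.2951, 0.0153]
tool_rot: [-3.14, -0.002, -0.068]
force: [2.6, 0.3, -0.8]
grip_width: 0.0637
finger_force: 44.9
clock: 8.8
position: [0.3845, 0.2992, 0.0152]
tool_rot: [-3.141, 0.001, -0.065]
force: [-13.1, 1.2, 17.8]
grip_width: 0.0633
finger_force: 46.8
top tier_key 0.68 [242.1 286.4] [0.3809 0.2918 0.051 ]
top riser 0.87 [273.1 193.8] [0.6397 0.2184 0.    ]
side tier_key 0.89 [352.3 323.8] [0.3804 0.2978 0.051 ]
side tier_mid 0.67 [323.8 322.8] [0.4434 0.295  0.0255]
side riser 0.85 [260.5 285.2] [0.6362 0.219  0.    ]
```

View pics/s2.png

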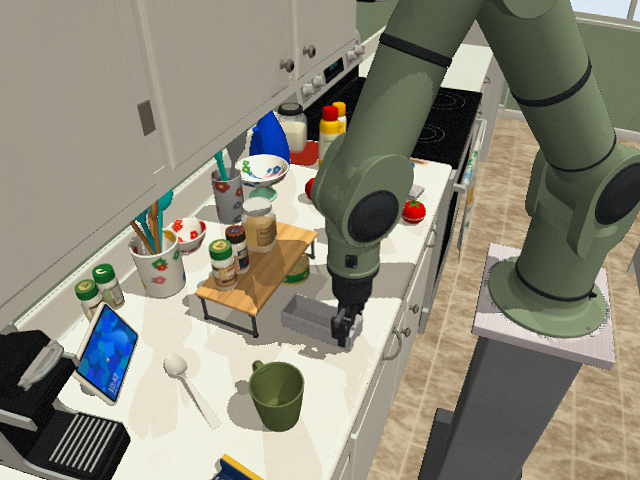

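The side view shows the tier drawn right out of the shelf, with the gripper on its key end at (345,320) and its rear end at (285,305) in front of the board. I release it now, let it stand and look from above.

```bash
python3 -m inch '[[0,0,0,0,0,0,0],[0,0,0,0,0,0,0],[0,0,0,0,0,0,0],[0,0,-0.02,0,0,0,0],[0,0,-0.05,0,0,0,0]]';python3 -m inch '[[0,0,-0.05,0,0,0,0],[0,0,-0.05,0,0,0,0],[0,0,-0.05,0,0,0,0],[0.01,0,-0.05,0,0,0,0],[0,0,0,0,0,0,0]]';python3 -m inch '[[0,0,0,0,0,0,0],[0,0,0,0,0,0,0],[0,0,0,0,0,0,0]]'; python3 - <<'E'
from h import *
c,im,o=look('wrist',dict(tier_key=.051,riser=0),'w5')
m=outline_of('tier_mid','wrist')[0]; print(m['rect'],fit([(c,m['region'].astype(np.float32))],TIER,[.45,.295,3.08]))
s=telemetry.observe();print(s['clock'],s['position'],s['tool_rot'],s['qpos'])
m=outline_of('bottom_mid','wrist'); print([(a['score'],a['rect']) for a in m[:1]])
E
```

```text
clock: 9.65
position: [0.3846, 0.2973, 0.0825]
tool_rot: [3.137, 0.004, -0.067]
force: [1.5, 0.4, 1.6]
grip_width: 0.0854
finger_force: 0.0
clock: 10.15
position: [0.3984, 0.299, 0.2893]
tool_rot: [-3.135, -0.007, -0.069]
force: [-0.2, 0.4, -2.0]
grip_width: 0.0852
finger_force: 0.0
clock: 10.45
position: [0.3953, 0.2975, 0.2821]
tool_rot: [3.14, 0.002, -0.067]
force: [0.8, 0.1, 0.1]
grip_width: 0.0853
finger_force: 0.0
wrist tier_key 0.89 [314.7 219.6] [0.374  0.3032 0.051 ]
[284.5, 69.4, 354.7, 230.0] (array([0.44791682, 0.29478135, 3.0675152 ]), np.float64(0.02760162018239498))
10.65 [0.39566269 0.29778559 0.28269754] [ 3.14084243e+00  7.29214317e-04 -6.71086615e-02] [-0.69714026  0.25855601 -0.08286831  1.86646317  0.024806    1.01860475
 -2.42820687]
[(0.59, [569.0, 1.5, 638.6, 166.4])]
```

```bash
for i in 1; do python3 -m inch '[[0,0,0,0,0,-0.15,0],[0,0,0,0,0,-0.15,0],[0,0,0,0,0,-0.15,0],[0,0,0,0,0,-0.15,0],[0,0,0,0,0,-0.15,0]]'; python3 -m inch '[[0,0,0,0,0,-0.15,0],[0,0,0,0,0,-0.15,0],[0,0,0,0,0,-0.15,0],[0,0,0,0,0,-0.15,0],[0,0,0,0,0,-0.15,0]]';python3 -m inch '[[0,0,0,0,0,-0.15,0],[0,0,0,0,0,-0.15,0],[0,0,0,0,0,-0.15,0],[0,0,0,0,0,-0.15,0],[0,0,0,0,0,-0.15,0]]';python3 -m inch '[[0,0,0,0,0,-0.15,0],[0,0,0,0,0,-0.15,0],[0,0,0,0,0,-0.15,0],[0,0,0,0,0,-0.15,0],[0,0,0,0,0,-0.15,0]]'; done | grep -E 'clock|tool_rot'; python3 -m inch '[[0,0,0,0,0,-0.135,0],[0,0,0,0,0,0,0],[0,0,0,0,0,0,0]]';  python3 - <<'E'
from h import *
s=telemetry.observe();print(s['clock'],s['position'],s['tool_rot'],s['qpos'])
c,im,o=look('wrist',dict(tier_key=.051,tier_mid=.0255))
m=outline_of('tier_mid','wrist')[0]; print(m['rect'],fit([(c,m['region'].astype(np.float32))],TIER,[.45,.295,3.08]))
E
```

```text
clock: 11.2
tool_rot: [-3.142, 0.0, 0.689]
clock: 11.7
tool_rot: [-3.141, 0.0, 1.439]
clock: 12.2
tool_rot: [-3.141, -0.0, 2.189]
clock: 12.7
tool_rot: [-3.141, -0.0, 2.939]
clock: 13.0
position: [0.3959, 0.2977, 0.2831]
tool_rot: [-3.142, -0.0, 3.063]
force: [-1.0, 0.1, 0.3]
grip_width: 0.0854
finger_force: 0.0
13.0 [0.39586389 0.2977494  0.28314051] [-3.14154465e+00 -3.04569675e-04  3.06329882e+00] [-0.26323483  0.30604546 -0.62360803  1.84534775  0.20348301  1.0543787
  0.52646654]
wrist tier_key 0.86 [318.8 184.8] [0.3769 0.2999 0.051 ]
wrist tier_mid 0.87 [317.6 243.3] [0.4505 0.2927 0.0255]
[288.4, 172.7, 352.0, 313.7] (array([0.44773299, 0.2946569 , 3.06650999]), np.float64(0.022147217765450478))
```

```bash
python3 -m inch '[[-0.026,0.0005,0.03,0,0,-0.003,0],[-0.026,0.0005,0.05,0,0,0,0],[0,0,0.05,0,0,0,0],[0,0,0.05,0,0,0,0],[0,0,0.04,0,0,0,0]]'; python3 -m inch '[[0,0,0.03,0,0,0,0],[0,0,0.015,0,0,0,0],[0,0,0,0,0,0,0],[0,0,0,0,0,0,0]]'; python3 -m inch '[[0,0,0,0,0,0,1],[0,0,0,0,0,0,1],[0,0,0,0,0,0,1],[0,0,0,0,0,0,1],[0,0,0,0,0,0,1]]' 50
```

```text
clock: 13.7
position: [0.4441, 0.2948, 0.0663]
tool_rot: [-3.141, -0.001, 3.069]
force: [1.0, 1.3, -0.2]
grip_width: 0.0858
finger_force: 0.0
clock: 14.1
position: [0.4453, 0.2958, 0.025]
tool_rot: [3.141, 0.001, 3.07]
force: [1.1, -0.2, 0.5]
grip_width: 0.0853
finger_force: 0.0
clock: 14.6
position: [0.4456, 0.2956, 0.0255]
tool_rot: [3.14, 0.002, 3.07]
force: [-2.5, -2.2, 13.0]
grip_width: 0.0632
finger_force: 52.4
```

```bash
python3 -m inch '[[0,0,0,0,0,0,0],[0,0,0,0,0,0,0],[-0.002,0,0.009,0,0,0,0],[0,0,0,0,0,0,0],[0,0,0,0,0,0,1]]' 50; python3 -m inch '[[0,0,0,0,0,0,1],[0,0,0,0,0,0,1],[0,0,0,0,0,0,1],[0,0,0,0,0,0,1]]'; python3 - <<'E'
from h import *
c,im,o=look('wrist',dict(tier_key=.051),'w6')
m=outline_of('tier_mid','wrist')[0]; print(m['rect'])
s=telemetry.observe();print(s['clock'],s['position'],s['tool_rot'],s['qpos'])
E
```

```text
clock: 15.1
position: [0.4467, 0.295, 0.0145]
tool_rot: [-3.141, -0.001, 3.071]
force: [0.5, -0.3, 0.6]
grip_width: 0.0735
finger_force: 0.0
clock: 15.5
position: [0.4467, 0.2952, 0.015]
tool_rot: [3.142, -0.0, 3.071]
force: [-1.8, -0.0, 2.6]
grip_width: 0.0629
finger_force: 55.8
wrist tier_key 0.74 [318.6 144.1] [0.3759 0.3006 0.051 ]
[211.2, 117.8, 429.4, 420.3]
15.65 [0.44674373 0.29520244 0.01498958] [ 3.14152659e+00 -5.31865180e-05  3.07086075e+00] [-0.39960776  0.74087701 -0.40630752  1.95570228  0.53388037  0.55157493
  0.32662854]
```

```bash
(python3 -m inch '[[0,0,-0.02,0,0,0,1],[0,0,-0.04,0,0,0,1],[0,0,-0.05,0,0,0,1],[0,0,-0.04,0,0,0,1],[-0.0088,-0.0434,-0.02,0,0,0,1]]' ;python3 -m inch '[[-0.0088,-0.0434,0,0,0,0,1],[-0.0088,-0.0434,0,0,0,0,1],[-0.0088,-0.0434,0,0,0,0,1],[-0.0088,-0.0434,0,0,0,0,1],[-0.0088,-0.0434,0,0,0,0,1]]'; python3 -m inch '[[-0.0088,-0.0434,0,0,0,0,1],[-0.0088,-0.0434,0,0,0,0,1],[0,0,0,0,0,0.1,1],[0,0,0,0,0,0.15,1],[0,0,0,0,0,0.15,1]]'; python3 -m inch '[[0,0,0,0,0,0.15,1],[0,0,0,0,0,0.15,1],[0,0,0,0,0,0.15,1],[0,0,0,0,0,0.15,1],[0,0,0,0,0,0.15,1]]' ;python3 -m inch '[[0,0,0,0,0,0.15,1],[0,0,0,0,0,0.15,1],[0,0,0,0,0,0.15,1],[0,0,0,0,0,0.15,1],[0,0,0,0,0,0.15,1]]' ; python3 -m inch '[[0,0,0,0,0,0.15,1],[0,0,0,0,0,0.15,1],[0,0,0,0,0,0.15,1],[0,0,0,0,0,0.144,1],[0,0,0,0,0,0,1]]') | grep -vE 'moment'; python3 -m inch '[[0,0,0,0,0,0,1],[0,0,0,0,0,0,1]]'
python3 - <<'E'
from h import *
c,im,o=look('wrist',dict(tier_key=.051,bottom_key=.06),'w7')
s=telemetry.observe();print(s['clock'],s['position'],s['tool_rot'],s['qpos'])
E
```

```text
clock: 16.15
position: [0.4524, 0.2562, 0.1884]
tool_rot: [3.136, 0.003, 3.077]
force: [1.7, -0.6, -2.8]
grip_width: 0.0632
finger_force: 56.9
clock: 16.65
position: [0.4809, 0.0297, 0.1849]
tool_rot: [-3.141, 0.0, 3.071]
force: [1.1, 0.5, -2.6]
grip_width: 0.0633
finger_force: 57.0
clock: 17.15
position: [0.4923, -0.0568, 0.1847]
tool_rot: [-3.142, -0.0, 2.664]
force: [-0.4, 0.7, -3.4]
grip_width: 0.0635
finger_force: 56.9
clock: 17.65
position: [0.4923, -0.0563, 0.1847]
tool_rot: [-3.141, -0.0, 1.915]
force: [-0.2, 1.2, -3.4]
grip_width: 0.0634
finger_force: 56.9
clock: 18.15
position: [0.4923, -0.0563, 0.1847]
tool_rot: [-3.141, 0.0, 1.165]
force: [-0.8, 0.4, -2.7]
grip_width: 0.0635
finger_force: 56.9
clock: 18.65
position: [0.4924, -0.0561, 0.1847]
tool_rot: [3.142, 0.0, 0.574]
force: [-0.3, -0.3, -3.1]
grip_width: 0.0633
finger_force: 57.0
clock: 18.85
position: [0.4925, -0.0562, 0.1849]
tool_rot: [-3.142, 0.0, 0.58]
force: [-0.4, 0.7, -2.6]
grip_width: 0.0632
finger_force: 57.0
wrist tier_key 0.76 [318.3 148.1] [ 0.5421 -0.0222  0.051 ]
19.0 [ 0.49242128 -0.05627332  0.18487476] [-3.14145967e+00  2.74136732e-05  5.78263101e-01] [-0.06190107  0.38131803  0.07176203  1.98541473 -0.03823304  0.77621083
 -0.96051959]
```

View pics/w7.png

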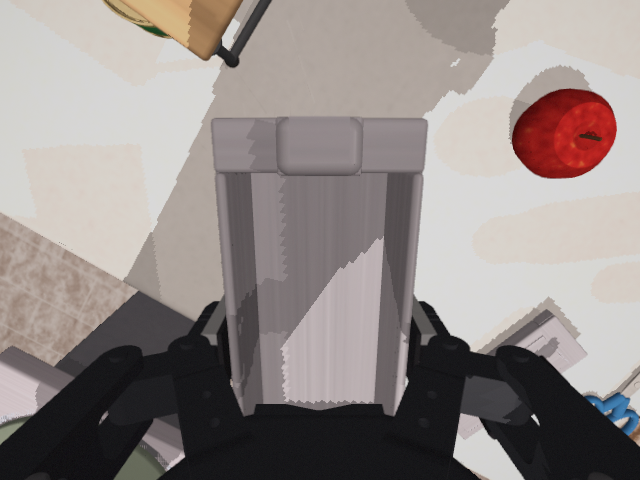

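The wrist view shows the tier held square and centred over the bottom tier (which it hides), key at (318,147). Now I lower it, watching the force.

```bash
(python3 -m inch '[[0,0,0.03,0,0,0,1],[0,0,0.03,0,0,0,1],[0,0,0.02,0,0,0,1],[0,0,0.014,0,0,0,1],[0,0,0,0,0,0,1]]'; python3 -m inch '[[0,0,0.004,0,0,0,1],[0,0,0.004,0,0,0,1],[0,0,0,0,0,0,1]]';  python3 -m inch '[[0,0,0.003,0,0,0,1],[0,0,0.002,0,0,0,1],[0,0,0,0,0,0,1]]')|grep -E 'pos|rot|force'
```

```text
position: [0.4915, -0.0562, 0.0894]
tool_rot: [-3.14, 0.002, 0.578]
force: [0.4, -0.2, -2.6]
finger_force: 56.8
position: [0.4926, -0.0562, 0.083]
tool_rot: [3.141, -0.0, 0.577]
force: [0.4, 0.2, -3.4]
finger_force: 56.9
position: [0.4924, -0.0561, 0.0778]
tool_rot: [-3.141, 0.0, 0.577]
force: [0.1, -0.1, -2.4]
finger_force: 56.9
```

```bash
(python3 -m inch '[[0,0,0.0025,0,0,0,1],[0,0,0,0,0,0,1]]'; python3 -m inch '[[0,0,0.0025,0,0,0,1],[0,0,0,0,0,0,1]]';  python3 -m inch '[[0,0,0.0025,0,0,0,1],[0,0,0,0,0,0,1]]')|grep -E 'pos|rot|force'
```

```text
position: [0.4924, -0.0562, 0.0752]
tool_rot: [-3.141, 0.0, 0.577]
force: [0.1, 0.4, -4.0]
finger_force: 56.9
position: [0.4923, -0.0562, 0.0726]
tool_rot: [-3.141, 0.0, 0.577]
force: [0.4, 1.3, -2.5]
finger_force: 56.9
position: [0.4923, -0.0562, 0.0701]
tool_rot: [-3.141, 0.0, 0.577]
force: [-0.5, 0.4, -2.8]
finger_force: 56.9
```

```bash
(python3 -m inch '[[0,0,0.0015,0,0,0,1],[0,0,0,0,0,0,1]]'; python3 -m inch '[[0,0,0.001,0,0,0,1],[0,0,0,0,0,0,1]]')|grep -E 'pos|rot|force'
```

```text
position: [0.4926, -0.0562, 0.069]
tool_rot: [3.142, -0.0, 0.577]
force: [-0.5, 0.3, -0.3]
finger_force: 57.1
position: [0.4926, -0.0562, 0.0689]
tool_rot: [3.141, -0.001, 0.577]
force: [-8.7, 1.9, 27.9]
finger_force: 60.6
```

```bash
(python3 -m inch '[[0,0,-0.001,0,0,0,1],[0,0,0,0,0,0,0],[0,0,0,0,0,0,0],[0,0,0,0,0,0,0],[0,0,-0.03,0,0,0,0]]'; python3 -m inch '[[0,0,-0.04,0,0,0,0],[-0.02,0,-0.05,0,0,0,0],[-0.03,0,-0.05,0,0,0,0],[-0.03,0,-0.05,0,0,0,0],[0,0,-0.02,0,0,0,0]]';  python3 -m inch '[[0,0,0,0,0,0,0],[0,0,0,0,0,0,0],[0,0,0,0,0,0,0]]')|grep -E 'pos|rot|force|clock|width'
python3 - <<'E'
from h import *
c,im,o=look('wrist',dict(tier_key=.105,lid_grip=.056,bottom_key=.06),'w8')
m=outline_of('tier_mid','wrist')[0]
STACK=BOT[:1]+[box(-.08,.08,-.032,.032,.06,.105),box(.064,.08,-.012,.012,.105,.114)]
r=m['region'].astype(np.float32); print(m['rect'])
print(fit([(c,r)],TIER,[.4916,-.0568,.577],.054))
b=outline_of('bottom_mid','wrist')
if b: r2=np.maximum(r,b[0]['region']); print(b[0]['rect'],fit([(c,r2)],STACK,[.4916,-.0568,.577]))
m=outline_of('lid_grip','wrist')
if m: print(m[0]['rect'],fit([(c,m[0]['region'].astype(np.float32))],LID,[.4513,-.3201,-.222]))
s=telemetry.observe();print(s['clock'],s['position'],s['tool_rot'])
E
```

```text
clock: 21.6
position: [0.4908, -0.056, 0.0968]
tool_rot: [-3.139, 0.004, 0.577]
force: [0.1, -0.2, 0.7]
grip_width: 0.0856
finger_force: 0.0
clock: 22.1
position: [0.4324, -0.0963, 0.2945]
tool_rot: [3.139, -0.003, 0.574]
force: [1.5, 0.8, -1.4]
grip_width: 0.086
finger_force: 0.0
clock: 22.4
position: [0.4335, -0.0941, 0.29]
tool_rot: [-3.141, 0.001, 0.577]
force: [-0.6, -0.3, -0.3]
grip_width: 0.0852
finger_force: 0.0
wrist tier_key 0.91 [317.1  49.6] [ 0.5485 -0.0164  0.105 ]
wrist lid_grip 0.73 [486.6 292.2] [ 0.4491 -0.3204  0.056 ]
wrist bottom_key 0.59 [324.3  53.5] [ 0.5568 -0.0191  0.06  ]
[280.5, 37.8, 358.1, 225.8]
(array([ 0.48964299, -0.0566991 ,  0.5739075 ]), np.float64(0.024765925481915474))
[410.3, 218.5, 542.2, 313.3] (array([ 0.45174001, -0.32051869, -0.22889633]), np.float64(0.21569772064685822))
22.75 [ 0.43374278 -0.0943216   0.29076035] [-3.14120952e+00  5.27634500e-04  5.76832946e-01]
```

View pics/w8.png

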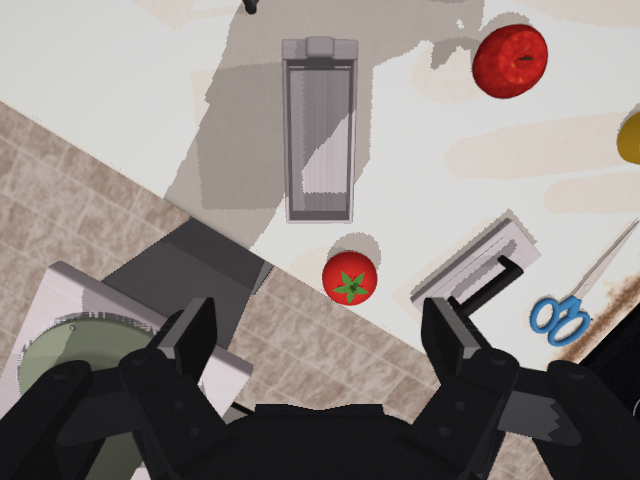

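The wrist view shows the upper tier home on the bottom tier, square and with nothing misaligned (corners (282,38) to (355,222)). The timer is at (350,278) and the lid at about (475,265). Next is the lid.

```bash
(python3 -m inch '[[-0.029,0.0325,0,0,0,0,0],[-0.029,0.0325,0,0,0,0,0],[-0.029,0.0325,0,0,0,0,0],[-0.029,0.0325,0,0,0,0,0],[-0.029,0.0325,0,0,0,0,0]]'; python3 -m inch '[[0,0,0,0,0,0.14,0],[0,0,0,0,0,0.14,0],[0,0,0,0,0,0.14,0],[0,0,0,0,0,0.14,0],[0,0,0,0,0,0.14,0]]';  python3 -m inch '[[0,0,0,0,0,0.1,0],[0,0,0,0,0,0,0],[0,0,0,0,0,0,0],[0,0,0,0,0,0,0]]')|grep -E 'pos|rot|force|clock|width'
python3 - <<'E'
from h import *
c,im,o=look('wrist',dict(lid_grip=.056,lid_notch=.006))
m=outline_of('lid_grip','wrist')
print(m[0]['rect'],fit([(c,m[0]['region'].astype(np.float32))],LID,[.4513,-.3201,-.222]))
p,e=fit([(c,m[0]['region'].astype(np.float32))],LID,[.4513,-.3201,-.222])
# bar only: dark pixels in the lid's mask
dk=(im.max(2)<60)&cv2.dilate(m[0]['region'].astype(np.uint8),np.ones((7,7))).astype(bool)
print(dk.sum(),fit([(c,dk.astype(np.float32))],LID[1:],p))
s=telemetry.observe();print(s['clock'],s['position'],s['tool_rot'])
E
```

```text
clock: 23.25
position: [0.4004, -0.3113, 0.2911]
tool_rot: [3.141, -0.0, 0.577]
force: [1.0, 1.2, -0.1]
grip_width: 0.0857
finger_force: 0.0
clock: 23.75
position: [0.4009, -0.3097, 0.2909]
tool_rot: [-3.142, 0.0, -0.129]
force: [-0.8, -0.6, 0.2]
grip_width: 0.0854
finger_force: 0.0
clock: 24.15
position: [0.4008, -0.3096, 0.291]
tool_rot: [-3.142, 0.0, -0.221]
force: [0.1, 0.8, -0.5]
grip_width: 0.086
finger_force: 0.0
wrist lid_grip 0.72 [316.9 153. ] [ 0.4498 -0.3186  0.056 ]
wrist lid_notch 0.85 [320.3  86. ] [ 0.5185 -0.3378  0.006 ]
[287.2, 73.7, 351.5, 218.3] (array([ 0.45058178, -0.32004279, -0.22085406]), np.float64(0.020114943385124207))
961 (array([ 0.45057021, -0.31974194, -0.22251844]), np.float64(0.10939125716686249))
24.35 [ 0.40078002 -0.30971015  0.29106218] [-3.14153430e+00  3.51157393e-05 -2.22515505e-01]
```

```bash
(python3 -m inch '[[0.0255,-0.0005,0.03,0,0,0,0],[0.0255,-0.0005,0.04,0,0,0,0],[0,0,0.045,0,0,0,0],[0,0,0.045,0,0,0,0],[0,0,0.04,0,0,0,0]]'; python3 -m inch '[[0,0,0.03,0,0,0,0],[0,0,0.015,0,0,0,0],[0,0,0,0,0,0,0],[0,0,0,0,0,0,0]]')|grep -E 'pos|rot|force|clock|width'
```

```text
clock: 24.85
position: [0.4505, -0.3197, 0.089]
tool_rot: [-3.141, 0.001, -0.223]
force: [0.5, -0.4, 0.1]
grip_width: 0.0853
finger_force: 0.0
clock: 25.25
position: [0.4512, -0.3204, 0.0471]
tool_rot: [3.141, -0.001, -0.223]
force: [0.7, -0.2, 0.4]
grip_width: 0.085
finger_force: 0.0
```

```bash
(python3 -m inch '[[0,0,0.008,0,0,0,0],[0,0,0,0,0,0,1],[0,0,0,0,0,0,1],[0,0,0,0,0,0,1],[0,0,0,0,0,0,1]]' 60;python3 -m inch '[[0,0,0,0,0,0,1],[0,0,0,0,0,0,1],[0,0,0,0,0,0,1],[0,0,0,0,0,0,1],[0,0,0,0,0,0,1]]')|grep -E 'pos|rot|force|clock|width'
```

```text
clock: 25.75
position: [0.4509, -0.32, 0.0384]
tool_rot: [3.142, -0.0, -0.223]
force: [-0.5, -0.2, 0.6]
grip_width: 0.0282
finger_force: 0.0
clock: 26.25
position: [0.4509, -0.3202, 0.0383]
tool_rot: [3.141, -0.0, -0.223]
force: [-1.1, -0.4, 5.3]
grip_width: 0.0113
finger_force: 60.1
```

```bash
(python3 -m inch '[[0,0,-0.02,0,0,0,1],[0,0,-0.04,0,0,0,1],[0,0,-0.045,0,0,0,1],[0,0,-0.045,0,0,0,1],[-0.0027,-0.038,-0.035,0,0,0,1]]';python3 -m inch '[[-0.0027,-0.038,0,0,0,0,1],[-0.0027,-0.038,0,0,0,0,1],[-0.0027,-0.038,0,0,0,0,1],[-0.0027,-0.038,0,0,0,0,1],[-0.0027,-0.038,0,0,0,0,1]]';python3 -m inch '[[-0.0026,-0.038,0,0,0,0,1],[0,0,0,0,0,-0.12,1],[0,0,0,0,0,-0.14,1],[0,0,0,0,0,-0.14,1],[0,0,0,0,0,-0.14,1]]';python3 -m inch '[[0,0,0,0,0,-0.14,1],[0,0,0,0,0,-0.119,1],[0,0,0,0,0,0,1],[0,0,0,0,0,0,1],[0,0,0,0,0,0,1]]')|grep -E 'pos|rot|force|clock|width'
python3 - <<'E'
from h import *
c,im,o=look('wrist',dict(tier_key=.105),'w9')
s=telemetry.observe();print(s['clock'],s['position'],s['tool_rot'])
dz=s['position'][2]-.0383
m=outline_of('lid_grip','wrist')
print(m[0]['rect'],fit([(c,m[0]['region'].astype(np.float32))],LID,[.491,-.0565,.576],dz))
c,im,o=look('side',dict(tier_key=.105,bottom_key=.06),'s9')
E
```

```text
clock: 26.75
position: [0.4554, -0.2868, 0.2244]
tool_rot: [3.139, -0.002, -0.229]
force: [0.3, 1.5, -1.9]
grip_width: 0.0109
finger_force: 59.1
clock: 27.25
position: [0.485, -0.0936, 0.2218]
tool_rot: [-3.141, 0.001, -0.223]
force: [1.3, -0.1, -1.9]
grip_width: 0.0112
finger_force: 59.1
clock: 27.75
position: [0.4909, -0.0574, 0.2217]
tool_rot: [-3.141, 0.001, 0.323]
force: [0.6, 0.5, -1.6]
grip_width: 0.011
finger_force: 59.2
clock: 28.25
position: [0.4911, -0.0577, 0.2218]
tool_rot: [-3.141, 0.0, 0.573]
force: [0.3, -0.6, -2.2]
grip_width: 0.0107
finger_force: 59.2
28.35 [ 0.49113211 -0.05756304  0.22183515] [-3.14150861e+00  1.64843505e-04  5.74157785e-01]
[246.5, 110.6, 393.2, 408.0] (array([ 0.49116884, -0.05636922,  0.57326504]), np.float64(0.3723348379135132))
side tier_key 0.8 [333.5 204.2] [ 0.5445 -0.0212  0.105 ]
side bottom_key 0.89 [329.3 219.5] [ 0.5531 -0.0142  0.06  ]
```

View pics/w9.png

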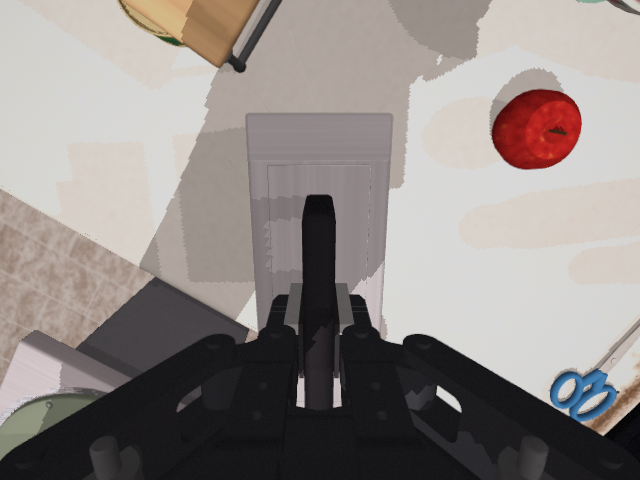

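The wrist view shows the lid held level by its bar, its far edge at row 113 and columns 247–392, square over the stack. I correct about 1 mm and lower it.

```bash
(python3 -m inch '[[0.0009,-0.0008,0.02,0,0,-0.002,1],[0,0,0.025,0,0,0,1],[0,0,0.015,0,0,0,1],[0,0,0.008,0,0,0,1],[0,0,0,0,0,0,1]]';python3 -m inch '[[0,0,0.004,0,0,0,1],[0,0,0,0,0,0,1]]';python3 -m inch '[[0,0,0.003,0,0,0,1],[0,0,0,0,0,0,1]]';python3 -m inch '[[0,0,0.0025,0,0,0,1],[0,0,0,0,0,0,1]]')|grep -E 'pos|rot|force|clock'
```

```text
clock: 29.05
position: [0.4912, -0.0565, 0.1533]
tool_rot: [-3.141, 0.001, 0.578]
force: [-0.2, -0.8, -1.7]
finger_force: 59.1
clock: 29.25
position: [0.4917, -0.0565, 0.1502]
tool_rot: [3.141, -0.001, 0.578]
force: [1.1, 0.6, -1.2]
finger_force: 59.1
clock: 29.45
position: [0.4914, -0.0566, 0.147]
tool_rot: [3.141, -0.0, 0.578]
force: [-0.4, -1.4, -2.3]
finger_force: 59.2
clock: 29.65
position: [0.4914, -0.0565, 0.1443]
tool_rot: [-3.142, 0.0, 0.578]
force: [-0.1, -1.0, -2.2]
finger_force: 59.2
```

```bash
(python3 -m inch '[[0,0,0.0025,0,0,0,1],[0,0,0,0,0,0,1]]';python3 -m inch '[[0,0,0.0025,0,0,0,1],[0,0,0,0,0,0,1]]';python3 -m inch '[[0,0,0.0015,0,0,0,1],[0,0,0,0,0,0,1]]';python3 -m inch '[[0,0,0.0013,0,0,0,1],[0,0,0,0,0,0,1]]')|grep -E 'pos|rot|force|clock'
```

```text
clock: 29.85
position: [0.4914, -0.0565, 0.1416]
tool_rot: [-3.141, 0.0, 0.578]
force: [-0.1, -1.1, -3.2]
finger_force: 59.2
clock: 30.05
position: [0.4915, -0.0564, 0.1391]
tool_rot: [-3.141, 0.0, 0.578]
force: [-0.1, -0.1, -2.4]
finger_force: 59.2
clock: 30.25
position: [0.4915, -0.0564, 0.1378]
tool_rot: [-3.142, 0.0, 0.578]
force: [-0.9, -0.2, -2.7]
finger_force: 59.2
clock: 30.45
position: [0.4916, -0.0567, 0.1371]
tool_rot: [3.141, -0.0, 0.577]
force: [-4.8, -1.6, 13.5]
finger_force: 61.2
```

```bash
(python3 -m inch '[[0,0,-0.0007,0,0,0,1],[0,0,0,0,0,0,0],[0,0,0,0,0,0,0],[0,0,0,0,0,0,0],[0,0,0,0,0,0,0]]';python3 -m inch '[[0,0,-0.02,0,0,0,0],[0,0,-0.04,0,0,0,0],[0,0,-0.05,0,0,0,0],[-0.03,0,-0.05,0,0,0,0],[-0.03,0,0,0,0,0,0]]';python3 -m inch '[[-0.03,0,0,0,0,0,0],[-0.02,0,0,0,0,0,0],[0,0,0,0,0,0,0],[0,0,0,0,0,0,0],[0,0,0,0,0,0,0]]')|grep -E 'pos|rot|force|clock|width'
python3 - <<'E'
from h import *
c,im,o=look('wrist',dict(lid_grip=.155,lid_notch=.105))
m=outline_of('lid_grip','wrist'); print(m[0]['rect'],fit([(c,m[0]['region'].astype(np.float32))],LID,[.491,-.0565,.577],.099))
o=grab_frame('side'); c=calibration('side')
for l in ['bottom_key','tier_key','lid_notch','lid_grip']:
    for r in landmark_of(l,'side')[:1]: print(l,r['score'],np.round(r['xy'],1))
M=np.array([[.552,-.0175,.06],[.552,-.0175,.105],[.552,-.0175,.105],[.4916,-.0568,.155]]);print(proj(c,M).round(1))
cr=o[130:260,280:440]; cv2.imwrite('pics/s10.png',cv2.resize(cr,None,fx=5,fy=4.6,interpolation=cv2.INTER_CUBIC)[:,:,::-1])
E
```

```text
clock: 30.95
position: [0.4916, -0.0564, 0.1373]
tool_rot: [3.142, -0.0, 0.578]
force: [-0.1, -0.7, -0.0]
grip_width: 0.0691
finger_force: 0.0
clock: 31.45
position: [0.4465, -0.0872, 0.2947]
tool_rot: [3.137, -0.006, 0.579]
force: [0.1, -0.9, -1.5]
grip_width: 0.0856
finger_force: 0.0
clock: 31.95
position: [0.4036, -0.1138, 0.29]
tool_rot: [-3.142, 0.0, 0.579]
force: [-0.0, -0.1, 0.6]
grip_width: 0.0851
finger_force: 0.0
wrist lid_grip 0.7 [317.9  85.7] [ 0.4906 -0.0552  0.155 ]
[277.7, 0.1, 362.3, 184.7] (array([ 0.49217497, -0.05499965,  0.57578343]), np.float64(0.012511263601481915))
bottom_key 0.69 [330.5 221.6]
tier_key 0.81 [333.2 201.2]
lid_notch 0.56 [332.  203.9]
lid_grip 0.58 [359.3 182. ]
[[330.2 218.9]
 [330.2 204.3]
 [330.2 204.3]
 [358.5 184.4]]
```

View pics/s10.png

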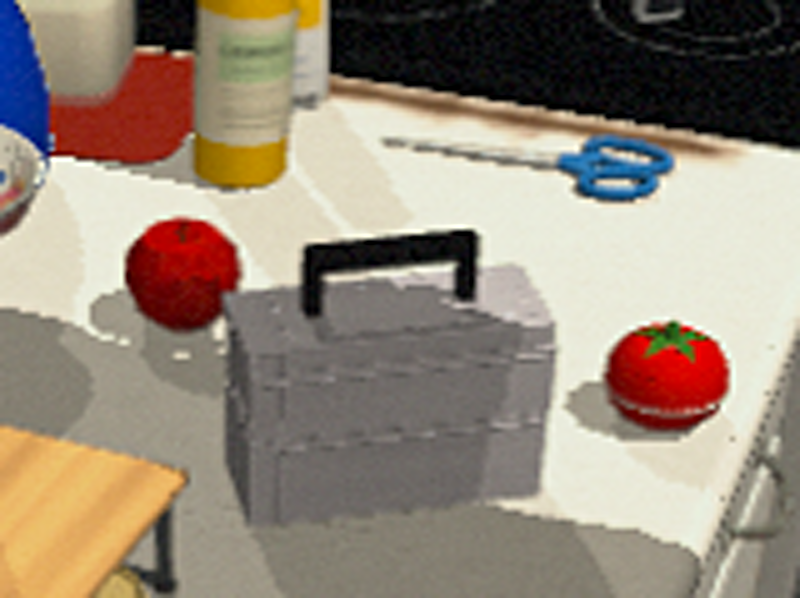

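The side view shows the box stacked and closed with even, tight seams at rows 370 and 435 of the crop. The apple and timer stand where they were, and the gripper is clear, so I hand in.

```bash
python3 -c "
from workcell import bot
print(bot.job_done())"
```

```text
the job is handed in; nothing more can be done
None
```

The lunch box is put together and handed in at about 32 s of the 64 s allowed. The upper tier was drawn out, set free and stacked; both it and the lid met firm contact at their seated heights, and nothing else was touched.

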